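# Press a flanged bushing home with locking pliers

## Task

The locking C-clamp pliers lie with their jaws round the steel bearing block, whose flanged brass bushing still stands out a little. Squeeze the two handles together until the pliers snap over centre, press the bushing fully home and stay locked when you let go; then draw the release lever to its handle so that they spring open, and leave the block standing free on the plywood board and the pliers lying open. Squeeze and pinch no harder than it takes, so that neither handles nor lever are strained, and leave the other things on the bench alone.

Things in the scene. Friction and masses are not known exactly. Their poses are not given: they have to be found in the camera images.
- fixed_grip (a point): Point on the outer face of the fixed handle (+y side), 58 mm behind the jaw pivot, 13 mm over the board: the best place to squeeze, together with moving_grip. Axes as pliers. The handles must be squeezed against each other: the pliers are loose and slide if only one is pushed.
- moving_grip (a point): Point on the outer face of the moving handle, 13 mm over the board. z up, -y outwards, x to the jaws; the handle's tail flares outwards 8 to 9 degrees from x. The grip points are 65 mm apart with the pliers open. Squeezed here they need 10 to 19 N, depending on how the pad screw is set, until they snap over centre to a hard stop. Over 25 N of squeeze strains the handles.
- lever_tab (a point): Point on the release lever's inner face (towards the fixed handle), near its tail, 13 mm over the board: a steel strip 4.5 mm thick, 12 mm high, hinged inside the moving handle 47 mm ahead. Axes as moving_grip but turned by the joint. Locked: the moving handle's outer face lies 24 mm off along -y, the fixed handle's inner face 28 mm off along +y. Over 20 N on it bends it.
- moving_handle (a joint): Toggle angle, rad: 0 handles fully open, 0.67 dead centre, 0.72 locked against the stop; below about 0.65 the pliers spring open when let go.
- release_lever (a joint): Lever angle, rad: -0.02 at rest, grows as the lever is pinched to the moving handle, 0.21 at its end stop. At about 0.03 it meets the toggle link and stiffens; some 5 to 16 N of pinch then push the toggle back over centre (drawing the pinched lever a few mm outwards helps), and once let go a spring throws the handles apart.
- block_centre (a point): Centre of the loose steel bearing block, 46 x 25 x 26 mm (x along the pliers, y along the bushing, z up), about 200 g, standing on the board between the jaws; its centre is 13 mm above the board.
- bushing (a joint): How far the brass bushing has been pressed in, in m: 0 to 0.001 at the start, 0.004 when its 20 mm flange is seated on the block.
- board_top (a point): Centre of the upper face of the fixed plywood board, 320 x 180 x 12 mm; its upper face is at z = 0.012.
- pliers: Locking C-clamp pliers, plain steel, about 260 mm long, 0.6 kg, loose, flat on the board. Origin on the board's face under the jaw pivot; x along the pliers to the jaws, y from moving to fixed handle, z up. Both handles are 11 mm thick and stand 4.5 to 21.5 mm over the board; nothing is higher than 28 mm. A 26 mm adjusting screw knob ends the fixed handle, 152 to 171 mm behind the origin.
- cone: Bystander: black and white cone trophy on a 100 mm square foot, 150 mm high; origin under its centre.
- tumbler: Bystander: blue tumbler, 76 mm wide, 130 mm high; origin under its centre.
- parts_tray: Bystander: white plastic tray 130 x 90 x 35 mm; origin under its centre.
- plaque: Bystander: wooden gear plaque 150 x 100 x 24 mm; origin under its centre.
Things that resemble listed ones, but are neither listed nor needed, are in the scene too. Of the things shaped like the part that bears block_centre, the bare steel one is meant.

How it is judged:
By the outcome, as a careful person would: the job done as asked, in the order asked, and still so for the second after the job is handed in, with the robot touching nothing.
It also fails if it takes over 43 s, if anything falls off the work surface, if the arm or the gripper's body presses on something with over 40 N, if the wrist force passes 120 N, or if a joint passes its speed limit or range.

## Robot

A 7-joint arm with a two-finger parallel gripper is mounted at the origin on the work surface. World frame = base frame: x ahead of the robot, y to its left, z up, the work surface at z = 0. Lengths are in m, angles in rad, forces in N, time in s.
With the tool pointing down it reaches from about 0.425 to 0.925 m from the base axis. Payload 6.8 kg.
Tool frame: the origin (TCP) lies on the mounting face of the last link; the fingertips stand 173 mm ahead of it and the grasp point (between the pads) lies 155 mm ahead of it (grip_point_offset is the distance from the TCP to the grasp point, in m); x points along the fingers, z is the direction in which the jaws open and shut, and the axes are right-handed (so a half turn about x gives the same grasp; the last joint's range is limited). The gripper opens to 85 mm and grips with 20 to 120 N. Pads are 22 mm wide; open, the fingers measure 114 mm over their backs; the gripper's body (76 mm by 85 mm) begins 54 mm behind the grasp point. The pads swing forward as they close: fully open they stand 13 mm farther back than shut.
Start: joints at [1.18, 0.477, 0.022, 1.555, -0.011, 1.109, -0.083], TCP at [0.188, -0.648, 0.405] pointing down, gripper open.
Joint ranges: [-2.96, 2.96], [-0.34, 2.1], [-1.41, 1.46], [0.24, 2.44], [-1.37, 4.51], [0.17, 1.92], [-2.96, 2.96]. Speed limits (rad/s): [2.39, 2.39, 3.14, 3.14, 3.14, 3.14, 3.14].

## Interface

Orientations are given as a rotation vector (axis times angle).
In Python, from bench import * gives the robot as it stands. The module is installed in compiled form; this text tells all that it offers.
- The arm moves only by the tool servo_tool, never from a script. Its argument "motion" is a list of rows, each a list of 5 numbers: the shift along the tool's x, y, z in m, then the turn about the tool's x in degrees, then the gripper command: -1 is fully open, 1 is shut, values between are in proportion. In form: [[dx, dy, dz, turn, fingers], ...]. A call has 1 to 8 rows; each row is the pose to reach, as a shift and turn from the pose measured when the call began, along the tool's axes at that moment; what a row does not reach only later rows make up. A row lasts 1/10 s, in which the tool goes at most 50 mm and 8.59 degrees, less where a joint would pass 70% of its speed; a pose out of reach is approached as far as the arm can. A call with a gripper value outside its range is refused whole. The fingers move at their own pace and stop on an object; "force" is the grip in N (left out, the last holds). Time passes only in rows, so rows that repeat a pose let the fingers close. It gives the time, the measured TCP pose, the force and the opening at its end, in the units of the state.
- get_obs(): the state, without advancing time (a new reading comes with each control period).
- grab_frame(name): name is "scene" or "top" or "wrist"; returns the picture (384x512x3 uint8, red, green, blue); there is no depth.
- camera_params(name): a dict with "mtx" (3x3 intrinsics, pixels), "world_to_cam" (4x4, takes a point from world to camera coordinates); the wrist camera has in their place "T_tool_cam" (4x4, takes a point from camera to tool coordinates, whose origin is the TCP and whose axes are the tool frame's). Camera axes: x right, y down, z forward; pixel columns grow to the right and rows downward; lengths in m; the calibration is good to about 2 mm. A picture is of the moment at which its call begins: read the wrist's pose just before it. camera_params takes no time and is no camera call.
- hand_in(): hands the job in, once; it reports no verdict.
The state is a dict: "clock": time; "joints": joint angles; "qvel": joint speeds; "tau": joint torques, N m; "tcp_pos": TCP position; "orientation": TCP orientation; "contact_force": force on the tool from outside, world axes, zero at the start; "moment": the same for the moment, N m; "grip_width": finger opening in m.
Only numpy, scipy, OpenCV 4.12 (cv2) and the standard library are available. Lean on these libraries where they do the work, as an engineer would, in place of code of your own. Each camera call takes 0.05 s, during which the arm holds its last target. There are 200 camera calls.

## Working session

There is one attempt and no reset: what is moved stays moved. The work goes in short steps, Python scripts to look and compute and a tool call to move; the robot and the scene stay as the last step left them, time stands still between calls to the robot, and variables do not carry over. Pictures are saved under pics/ and viewed, about 8 in all and at most 12, crops included, and the job is handed in when it is done.

Besides the shell and the picture viewer there is one more tool, called after "Emit:" as name([rows], argument=value, ...), one row to a line, values as JSON. servo_tool: Moves the arm, as the interface text tells. Its arguments: {"type":"object","properties":{"motion":{"type":"array","items":{"type":"array","items":{"type":"number"}}},"force":{"type":"number"}},"required":["motion"]}

```bash
mkdir -p pics
cat > h.py <<'E'
from bench import *
import numpy as np, cv2
from scipy.spatial.transform import Rotation as R
def ray(name,px,z,obs=None):
    p=camera_params(name);K=np.array(p["mtx"])
    d=np.linalg.inv(K)@np.array([px[0],px[1],1.])
    if name=="wrist":
        o=obs or get_obs();Rt=R.from_rotvec(o["orientation"]).as_matrix();T=np.array(p["T_tool_cam"])
        D=Rt@T[:3,:3]@d;C=Rt@T[:3,3]+np.array(o["tcp_pos"])
    else:
        W=np.array(p["world_to_cam"]);D=W[:3,:3].T@d;C=-W[:3,:3].T@W[:3,3]
    return C+D*(z-C[2])/D[2]
def snap(name,fn,crop=None,s=1):
    im=grab_frame(name)
    np.save('pics/'+fn+'.npy',im)
    if crop: im=im[crop[1]:crop[3],crop[0]:crop[2]]
    im=cv2.resize(im,None,fx=s,fy=s,interpolation=cv2.INTER_CUBIC)
    cv2.imwrite('pics/'+fn+'.png',im[...,::-1]);return im
E
python3 - <<'E'
from h import *
a=snap("scene","a");b=snap("top","b")
o=get_obs();print(o);print(R.from_rotvec(o["orientation"]).as_matrix().round(3))
print(camera_params("wrist"), camera_params("top"))
E
```

```text
{'clock': 0.1, 'joints': array([ 1.17988483,  0.47773199,  0.02237597,  1.55635639, -0.01149144,
        1.10930412, -0.08310778]), 'qvel': array([ 0.00114132, -0.00254065, -0.00038919, -0.00142177,  0.00063414,
       -0.00036714,  0.00070642]), 'tau': array([ 4.72054118e-03, -5.97759497e+01,  1.61329530e+00, -2.81954098e+01,
        1.26801108e-02,  5.01928967e-03,  1.08346944e-05]), 'tcp_pos': array([ 0.18828425, -0.64794847,  0.40381198]), 'orientation': array([ 0.99933554,  1.33126655, -0.99786589]), 'contact_force': array([0.04389657, 0.25328066, 0.37771603]), 'moment': array([-0.05047476,  0.03921195,  0.02941273]), 'grip_width': 0.08549224628971092}
[[-0.001  0.96   0.279]
 [ 0.002  0.279 -0.96 ]
 [-1.    -0.    -0.002]]
{'mtx': array([[266.8877608 ,   0.        , 251.02523889],
       [  0.        , 266.8877608 , 190.85395075],
       [  0.        ,   0.        ,   1.        ]]), 'T_tool_cam': array([[ 8.55498723e-04, -2.94338819e-01,  9.55700752e-01,
         3.10699404e-02],
       [ 3.66357370e-04, -9.55700946e-01, -2.94339206e-01,
         7.54683445e-02],
       [ 9.99999567e-01,  6.01934829e-04, -7.09767743e-04,
         4.01910403e-04],
       [ 0.00000000e+00,  0.00000000e+00,  0.00000000e+00,
         1.00000000e+00]])} {'mtx': array([[494.62795281,   0.        , 260.65077017],
       [  0.        , 494.62795281, 191.23247258],
       [  0.        ,   0.        ,   1.        ]]), 'world_to_cam': array([[ 1.04984482e-02, -9.99944405e-01, -9.84576437e-04,
        -2.30289107e-02],
       [-9.89183168e-01, -1.02413869e-02, -1.46327628e-01,
         6.06732745e-01],
       [ 1.46309409e-01,  2.51013945e-03, -9.89235693e-01,
         1.17167893e+00],
       [ 0.00000000e+00,  0.00000000e+00,  0.00000000e+00,
         1.00000000e+00]])}
```

View pics/b.png

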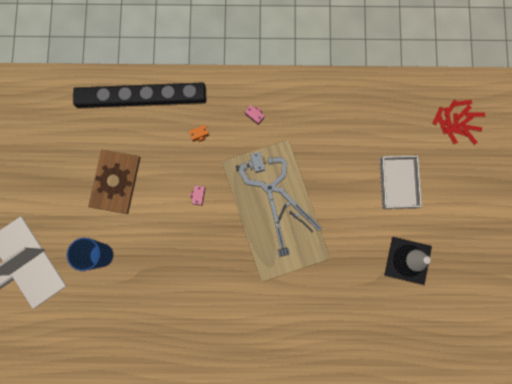

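View pics/a.png

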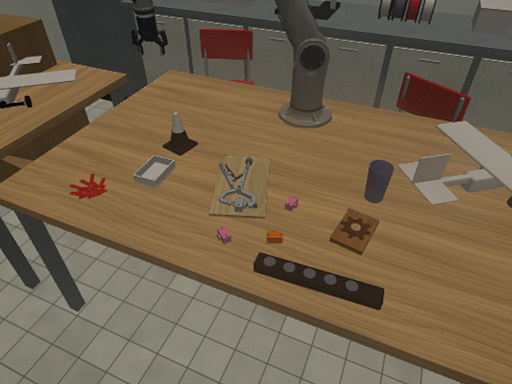

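Top view: pliers on the board with pivot ≈(269,187), knob (283,252) ending the fixed handle, and moving-handle tail (318,229). Block candidates are grey (257,161) between the jaws, pink (255,114), orange (199,133) and pink (198,195). Only the grey one is bare steel. I'll check it in a close crop.

Run:
```python
from h import *
im=np.load('pics/b.npy')[135:285,215:335]
im=cv2.resize(im,None,fx=5,fy=5,interpolation=cv2.INTER_CUBIC)[:,:600]
im=cv2.resize(im,(480,600));cv2.imwrite('pics/c.png',im[...,::-1])
for n,p,z in [("pivot",(269,187),.035),("knob",(283,252),.025),("tail",(318,229),.025),("block",(257,161),.038)]:
    print(n,ray("top",p,z).round(4))
```

```text
pivot [ 0.6192 -0.0373  0.035 ]
knob [ 0.4596 -0.0731  0.025 ]
tail [ 0.517  -0.1593  0.025 ]
block [ 0.6841 -0.0068  0.038 ]
```

View pics/c.png

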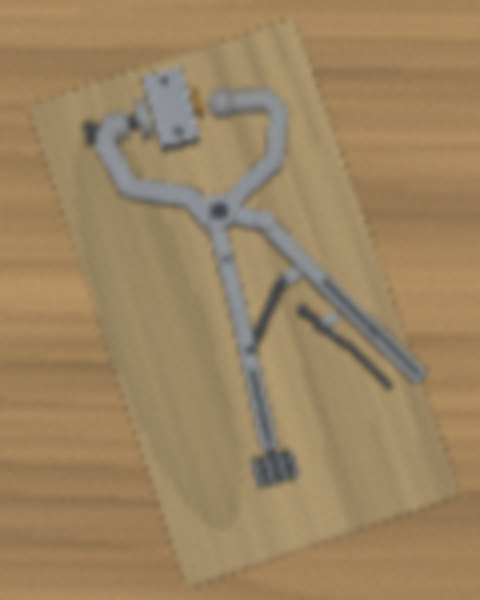

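The crop shows a bare-steel block at (172,108) with the brass flange on its moving-jaw (right) side. The pivot is at (219,210), the lever's dark strip runs (300,310)–(388,385), and the moving handle's tail is at (420,375). I'll move above the squeeze place.

Emit:
servo_tool([
  [0.0,0.527,-0.443,0,-1],
  [0.0,0.527,-0.443,0,-1],
  [0.0,0.527,-0.443,0,-1],
  [0.0,0.527,-0.443,0,-1],
  [0.0,0.527,-0.443,0,-1],
  [0.0,0.527,-0.443,0,-1],
  [0.0,0.527,-0.443,0,-1],
  [0.0,0.527,-0.443,0,-1],
], force=20)

```text
clock: 0.9
tcp_pos: [0.411, -0.3136, 0.4045]
orientation: [0.999, 1.331, -0.998]
contact_force: [1.1, -1.0, -0.7]
grip_width: 0.0854
```

Emit:
servo_tool([
  [0.1,0.219,-0.185,0,-1],
  [0.1,0.219,-0.185,0,-1],
  [0.1,0.219,-0.185,0,-1],
  [0.1,0.219,-0.185,0,-1],
  [0.1,0.219,-0.185,0,-1],
  [0.1,0.219,-0.185,0,-1],
  [0.1,0.219,-0.185,0,-1],
  [0.1,0.219,-0.185,0,-1],
])

```text
clock: 1.7
tcp_pos: [0.5699, -0.0728, 0.3036]
orientation: [0.996, 1.335, -0.996]
contact_force: [-0.0, -0.8, 0.4]
grip_width: 0.0852
```

Run:
```python
from h import *
o=get_obs();print(o["tcp_pos"],o["clock"],o["contact_force"])
im=snap("wrist","d")
c=im[40:340,60:460];cv2.imwrite('pics/d.png',cv2.resize(c,None,fx=2,fy=2,interpolation=cv2.INTER_CUBIC)[...,::-1])
```

```text
[ 0.56993081 -0.07277926  0.30364696] 1.7 [-0.03137313 -0.79412393  0.37109583]
```

View pics/d.png

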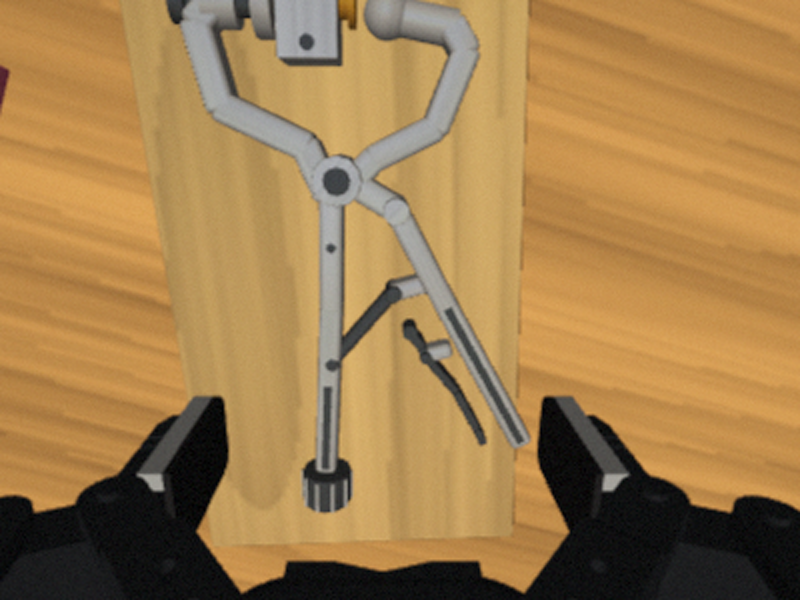

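The wrist view shows the pivot at (336,180). The fixed handle runs straight down to the knob (327,485), and the moving handle runs from its hinge (397,210) to its tail (520,440), with the lever inside it. I'll work out the grip pose.

Run:
```python
from h import *
o=get_obs()
f=lambda p,z:ray("wrist",(60+p[0]/2,40+p[1]/2),z,o)[:2]
piv=f((336,180),.038)
q={k:f(p,.0335) for k,p in dict(f1=(331,250),f2=(327.5,440),m1=(400,212),m2=(520,440),fo=(318,360),mo=(445,280)).items()}
kn=f((327,485),.03)
x=q['f1']-q['f2'];x/=np.linalg.norm(x);y=np.array([-x[1],x[0]])
print("piv",piv,"heading",np.degrees(np.arctan2(x[1],x[0])))
for k,v in list(q.items())+[('kn',kn)]: print(k,v.round(4),"pliers",((v-piv)@x).round(4),((v-piv)@y).round(4))
mm=q['m1']-q['m2'];print("mov heading",np.degrees(np.arctan2(mm[1],mm[0])))
Rt=R.from_rotvec(o["orientation"]).as_matrix();print(Rt.round(3))
# tips: pads px
```

```text
piv [ 0.61893744 -0.03941035] heading 13.603195531391396
f1 [ 0.5877 -0.0449] pliers -0.0317 0.002
f2 [ 0.4917 -0.0681] pliers -0.1305 0.002
m1 [ 0.613  -0.0701] pliers -0.013 -0.0285
m2 [ 0.5193 -0.1624] pliers -0.1257 -0.0961
fo [ 0.5333 -0.0526] pliers -0.0864 0.0073
mo [ 0.5888 -0.0992] pliers -0.0434 -0.0511
kn [ 0.4629 -0.075 ] pliers -0.16 0.0021
mov heading 44.584007572331316
[[-0.002  0.96   0.28 ]
 [ 0.001  0.28  -0.96 ]
 [-1.    -0.002 -0.002]]
```

Emit:
servo_tool([
  [0.04,0.003,0.006,-6,-1],
  [0.08,0.003,0.006,-6,-1],
  [0.1,0.003,0.006,-6,-1],
  [0.114,0.003,0.006,-6,-1],
  [0.114,0.003,0.006,-6,-1],
], force=20)

```text
clock: 2.25
tcp_pos: [0.5727, -0.0811, 0.189]
orientation: [0.919, 1.372, -0.923]
contact_force: [-0.1, 0.2, 0.1]
grip_width: 0.0856
```

Run:
```python
from h import *
o=get_obs();print(o["tcp_pos"],o["clock"],o["contact_force"],R.from_rotvec(o["orientation"]).as_matrix().round(3))
im=snap("wrist","e")
cv2.imwrite('pics/e.png',cv2.resize(im,None,fx=1.5,fy=1.5,interpolation=cv2.INTER_CUBIC)[...,::-1])
```

```text
[ 0.57270628 -0.08110341  0.18902081] 2.25 [-0.09558622  0.23126424  0.14235148] [[-0.005  0.926  0.377]
 [ 0.001  0.377 -0.926]
 [-1.    -0.004 -0.002]]
```

View pics/e.png

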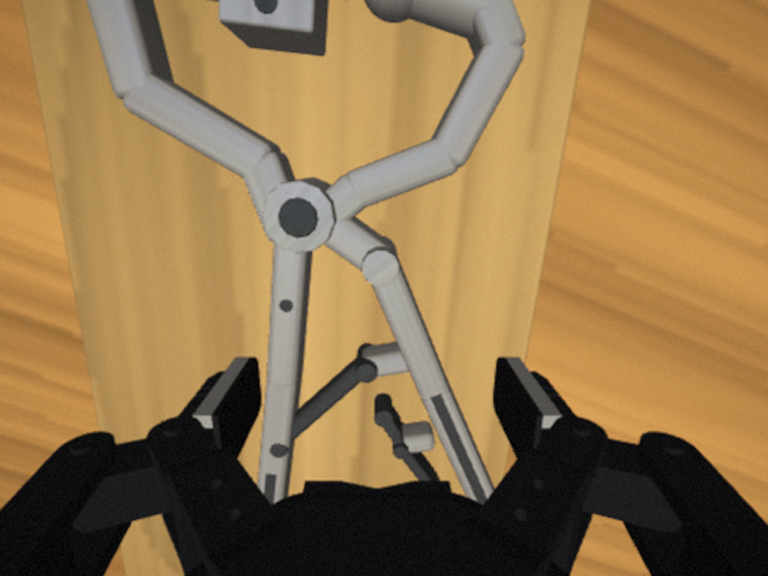

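Pads straddle both handles: left tip (258,360) beside the fixed handle, right tip (497,360) outside the moving one. I'll start squeezing gradually.

Emit:
servo_tool([
  [0,0.001,-0.003,0,-0.8],
  [0,0.001,-0.003,0,-0.65],
  [0,0.001,-0.003,0,-0.55],
  [0,0.001,-0.003,0,-0.5],
  [0,0.001,-0.003,0,-0.45],
  [0,0.001,-0.003,0,-0.4],
  [0,0.001,-0.003,0,-0.4],
], force=20)

```text
clock: 3.0
tcp_pos: [0.5736, -0.0753, 0.1926]
orientation: [0.92, 1.371, -0.918]
contact_force: [-5.5, 7.2, 15.1]
grip_width: 0.0606
```

Run:
```python
from h import *
o=get_obs();print(o["tcp_pos"],o["clock"],o["contact_force"])
im=snap("wrist","f")
cv2.imwrite('pics/f.png',cv2.resize(im,None,fx=1.5,fy=1.5,interpolation=cv2.INTER_CUBIC)[...,::-1])
```

```text
[ 0.57358566 -0.07530467  0.19263046] 3.0 [-5.4585079   7.16278825 15.14751926]
```

View pics/f.png

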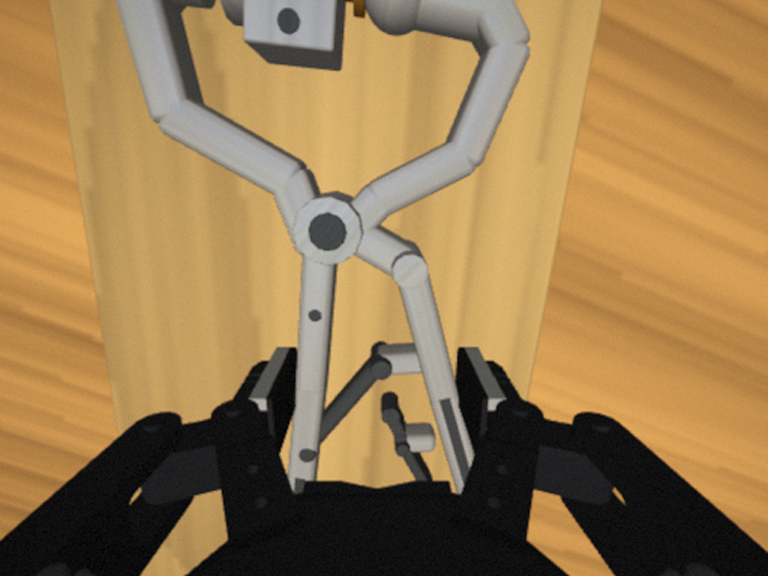

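Pads are now on both handles and the jaw pad nears the flange (360,8). The 15 N upward force says the tips reach the board as they swing forward, so I'll raise the tool before squeezing on.

Emit:
servo_tool([
  [-0.004,0,0,0,-0.4],
  [-0.007,0,0,0,-0.4],
  [-0.007,0,0,0,-0.4],
], force=20)

```text
clock: 3.35
tcp_pos: [0.5738, -0.0755, 0.2001]
orientation: [0.92, 1.37, -0.918]
contact_force: [0.7, 1.9, -5.1]
grip_width: 0.0602
```

Emit:
servo_tool([
  [0.001,0,0,0,-0.37],
  [0.001,0,0,0,-0.34],
  [0.001,0,0,0,-0.31],
  [0.001,0,0,0,-0.28],
  [0.001,0,0,0,-0.25],
  [0.001,0,0,0,-0.22],
  [0.001,0,0,0,-0.19],
  [0.001,0,0,0,-0.16],
], force=20)

```text
clock: 4.15
tcp_pos: [0.5738, -0.0752, 0.1995]
orientation: [0.921, 1.37, -0.917]
contact_force: [-1.3, 1.4, 0.7]
grip_width: 0.0496
```

Emit:
servo_tool([
  [0,0,0,0,-0.14],
  [0,0,0,0,-0.12],
  [0,0,0,0,-0.1],
  [0,0,0,0,-0.08],
  [0,0,0,0,-0.06],
  [0,0,0,0,-0.06],
], force=20)

```text
clock: 4.75
tcp_pos: [0.5738, -0.0749, 0.1999]
orientation: [0.921, 1.37, -0.917]
contact_force: [-3.6, 2.3, 6.1]
grip_width: 0.0468
```

Run:
```python
from h import *
o=get_obs();print(o["tcp_pos"],o["clock"],o["contact_force"],o["grip_width"])
im=snap("wrist","g")
cv2.imwrite('pics/g.png',cv2.resize(im,None,fx=1.5,fy=1.5,interpolation=cv2.INTER_CUBIC)[...,::-1])
```

```text
[ 0.57376976 -0.07486716  0.19989543] 4.75 [-3.63783374  2.33952742  6.13855929] 0.04683841389826276
```

View pics/g.png

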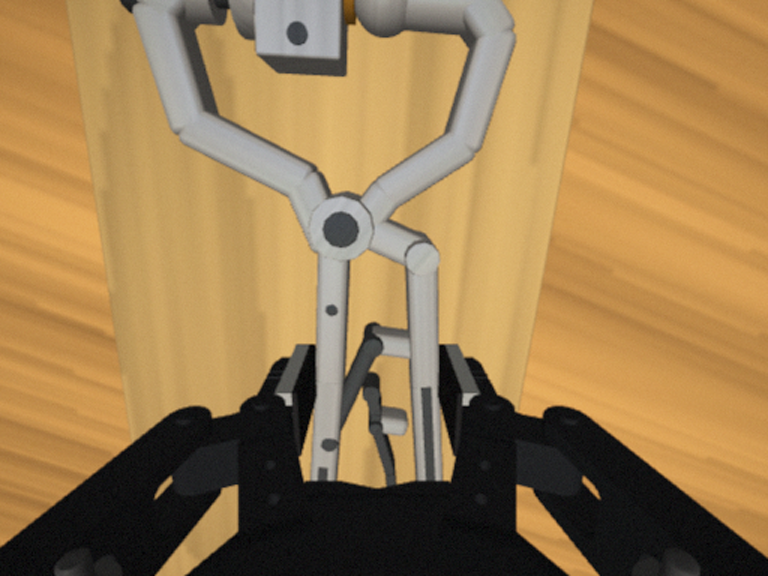

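The handles are nearly parallel, but the link pins (328,445), (375,335) and (422,258) are not yet in line, so the pliers aren't locked. I'll raise slightly and squeeze on.

Emit:
servo_tool([
  [-0.002,0,0,0,-0.06],
  [-0.002,0,0,0,-0.04],
  [-0.002,0,0,0,-0.02],
  [-0.002,0,0,0,0.0],
  [-0.002,0,0,0,0.0],
], force=20)

```text
clock: 5.3
tcp_pos: [0.5738, -0.075, 0.2017]
orientation: [0.921, 1.37, -0.917]
contact_force: [1.2, 0.8, -5.7]
grip_width: 0.0468
```

Run:
```python
from h import *
o=get_obs();print(o["clock"])
im=snap("wrist","hh");t=snap("top","tt")
c1=cv2.resize(im[100:330,150:350],None,fx=2.6,fy=2.6,interpolation=cv2.INTER_CUBIC)
cv2.imwrite('pics/hh.png',c1[...,::-1])
```

```text
5.3
```

View pics/hh.png

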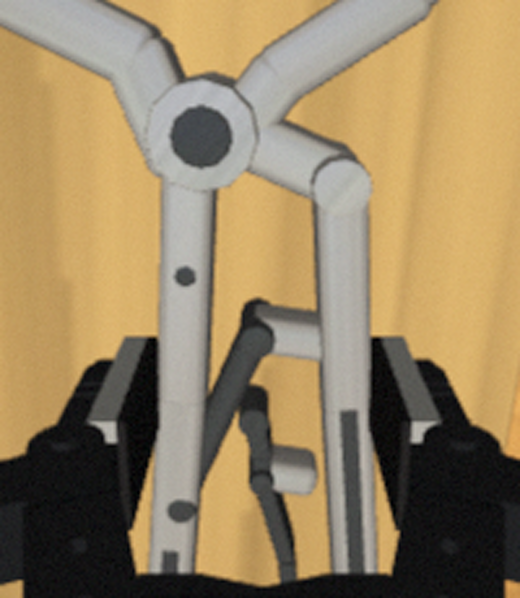

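Run:
```python
from h import *
o=get_obs()
f=lambda p,z=.0335:ray("wrist",(150+p[0]/2.6,100+p[1]/2.6),z,o)[:2]
piv=f((201,137),.038);a=f((187,200));b=f((172,565));c=f((342,190));d=f((354,565));L=f((258,318),.03);F=f((182,512));H=f((342,182),.035)
g=lambda u:np.degrees(np.arctan2(u[1],u[0]))
print("fixed",g(a-b),"moving",g(c-d),"piv",piv)
u=(H-F)/np.linalg.norm(H-F);print("pin off line (+ = towards fixed) mm",1e3*(u[0]*(L-F)[1]-u[1]*(L-F)[0]))
# same for opened frame d
```

```text
fixed 18.150248324677573 moving 25.96939919994837 piv [ 0.61983122 -0.04319805]
pin off line (+ = towards fixed) mm 2.7880826770083207
```

Handle flare is about 8° and the link pin is 2.8 mm past centre towards the fixed handle, so the toggle is against its stop. I'll let go, rise and look.

Emit:
servo_tool([
  [0,0,0,0,-0.2],
  [0,0,0,0,-0.6],
  [0,0,0,0,-1],
  [-0.03,0,0,0,-1],
  [-0.08,-0.02,0.0,0,-1],
  [-0.09,-0.04,0.0,0,-1],
  [-0.09,-0.04,0.0,0,-1],
])

```text
clock: 6.1
tcp_pos: [0.5358, -0.0919, 0.2943]
orientation: [0.922, 1.366, -0.918]
contact_force: [-0.4, -0.2, 0.3]
grip_width: 0.0854
```

Run:
```python
from h import *
o=get_obs();print(o["tcp_pos"],o["clock"],o["contact_force"])
im=snap("wrist","i")
c=im[0:300,100:400];cv2.imwrite('pics/i.png',cv2.resize(c,None,fx=2,fy=2,interpolation=cv2.INTER_CUBIC)[...,::-1])
```

```text
[ 0.53581274 -0.09193093  0.29431865] 6.1 [-0.40082532 -0.2470288   0.29212543]
```

View pics/i.png

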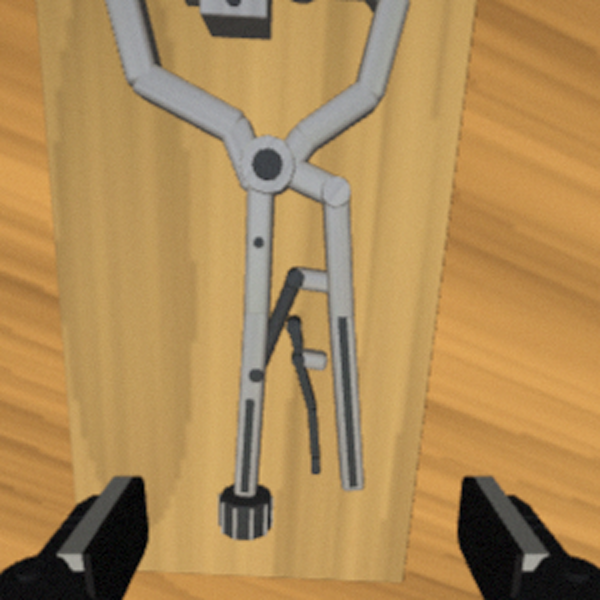

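It stayed locked when let go. The lever's tail is at (317,470), with its tab just ahead, between the fixed handle (247,450) and the moving handle (350,450).

Run:
```python
from h import *
o=get_obs();P=np.array(o["tcp_pos"]);Rt=R.from_rotvec(o["orientation"]).as_matrix()
f=lambda p,z=.0335:ray("wrist",(100+p[0]/2,p[1]/2),z,o)[:2]
g=lambda u:np.degrees(np.arctan2(u[1],u[0]))
F1,F2=f((260,210)),f((244,490));M1,M2=f((338,210)),f((352,487))
l1,l2=f((304,380),.031),f((317,470),.031)
print("head fixed",g(F1-F2),"mov",g(M1-M2),"lever",g(l1-l2),"tool",g(Rt[:2,1]))
piv=f((267,165),.038)
x=(F1-F2)/np.linalg.norm(F1-F2);y=np.array([-x[1],x[0]])
for n,v in dict(l1=l1,l2=l2,M2=M2,M1=M1,F2=F2,tab=f((315,455),.031),rim_l=f((310,455),.031),rim_r=f((320,455),.031),fin=f((257,455)),mout=f((362,455))).items(): 
    d=np.r_[v,0]-np.r_[P[:2],0]
    print(n,v.round(4),"pl",((v-piv)@x).round(4),((v-piv)@y).round(4),"tool yz",(Rt.T@d)[1:].round(4))
# bushing: yellow pixels in top view before/after
```

```text
head fixed 17.423361334658818 mov 26.3303058002164 lever 30.103636720386906 tool 22.148750268938993
l1 [ 0.5421 -0.0898] pl -0.0883 -0.0219 tool yz [0.0058 0.0009]
l2 [ 0.503  -0.1125] pl -0.1325 -0.0319 tool yz [-0.039   0.0071]
M2 [ 0.5022 -0.1308] pl -0.1387 -0.0491 tool yz [-0.0467  0.0238]
M1 [ 0.6151 -0.0749] pl -0.0143 -0.0296 tool yz [0.0789 0.0146]
F2 [ 0.4812 -0.0837] pl -0.1446 0.0021 tool yz [-0.0484 -0.0277]
tab [ 0.5099 -0.1086] pl -0.1248 -0.0302 tool yz [-0.0312  0.0061]
rim_l [ 0.509  -0.1064] pl -0.125 -0.0279 tool yz [-0.0312  0.0038]
rim_r [ 0.5107 -0.1108] pl -0.1246 -0.0326 tool yz [-0.0312  0.0085]
fin [ 0.5006 -0.083 ] pl -0.1259 -0.0031 tool yz [-0.0301 -0.021 ]
mout [ 0.5192 -0.1284] pl -0.1218 -0.052 tool yz [-0.0301  0.028 ]
```

Emit:
servo_tool([
  [0,-0.03,0.0165,-4,0.176],
  [0,-0.03,0.0165,-4,0.176],
  [0,-0.03,0.0165,-4,0.176],
  [0.04,-0.03,0.0165,-4,0.176],
  [0.06,-0.03,0.0165,-4,0.176],
  [0.06,-0.03,0.0165,-4,0.176],
], force=20)

```text
clock: 6.75
tcp_pos: [0.5144, -0.1164, 0.2298]
orientation: [0.867, 1.397, -0.866]
contact_force: [0.2, -0.3, 0.3]
grip_width: 0.0354
```

Run:
```python
from h import *
o=get_obs();print(o["tcp_pos"],o["clock"],o["contact_force"],o["grip_width"])
im=snap("wrist","j")
c=im[60:384,100:400];cv2.imwrite('pics/j.png',cv2.resize(c,None,fx=1.8,fy=1.8,interpolation=cv2.INTER_CUBIC)[...,::-1])
```

```text
[ 0.51442009 -0.11635014  0.22984243] 6.75 [ 0.24217557 -0.31581687  0.2996206 ] 0.03535040147563776
```

View pics/j.png

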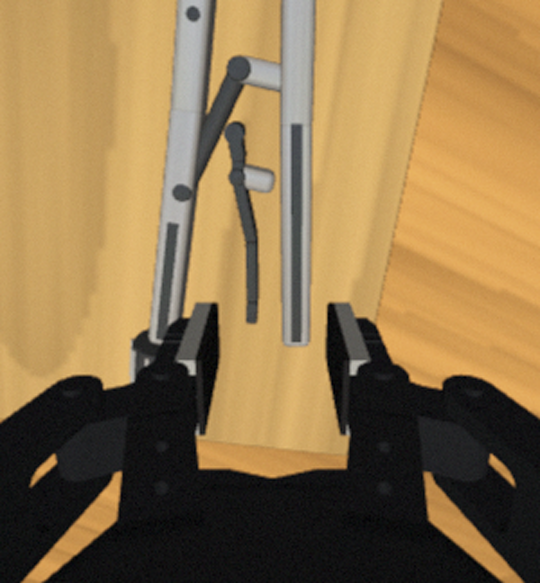

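The pads straddle lever and moving handle. The lever tail (251,322) and handle outer edge (310,320) lie between pad faces (218,305) and (328,305). Shifting 2 mm right evens the gaps; then down and pinch.

Emit:
servo_tool([
  [0,0,0.002,0,0.176],
  [0.015,0,0.002,0,0.176],
  [0.026,0,0.002,0,0.176],
  [0.026,0,0.002,0,0.176],
], force=20)

```text
clock: 7.2
tcp_pos: [0.5158, -0.1181, 0.2049]
orientation: [0.868, 1.396, -0.865]
contact_force: [-0.4, -0.4, -0.4]
grip_width: 0.0352
```

Clear of contact. I'll pinch slowly: 24 mm is about cmd 0.43 and lever contact with the link about 22 mm.

Emit:
servo_tool([
  [0.001,0,0,0,0.28],
  [0.001,0,0,0,0.36],
  [0.001,0,0,0,0.42],
  [0.001,0,0,0,0.45],
  [0.001,0,0,0,0.47],
  [0.001,0,0,0,0.49],
  [0.001,0,0,0,0.49],
], force=20)

```text
clock: 7.9
tcp_pos: [0.5161, -0.1185, 0.2043]
orientation: [0.868, 1.394, -0.865]
contact_force: [0.9, -1.0, 1.9]
grip_width: 0.022
```

Emit:
servo_tool([
  [0,0,0.001,0,0.51],
  [0,0,0.001,0,0.53],
  [0,0,0.002,0,0.54],
  [0,0,0.002,0,0.55],
  [0,0,0.003,0,0.55],
], force=20)

```text
clock: 8.4
tcp_pos: [0.5174, -0.1208, 0.2042]
orientation: [0.868, 1.395, -0.864]
contact_force: [0.5, 0.5, 1.0]
grip_width: 0.0195
```

Emit:
servo_tool([
  [0,0,0.001,0,0.57],
  [0,0,0.002,0,0.59],
  [0,0,0.003,0,0.61],
  [0,0,0.004,0,0.63],
  [0,0,0.004,0,0.64],
  [0,0,0.004,0,0.64],
], force=20)

```text
clock: 9.0
tcp_pos: [0.5193, -0.1244, 0.2043]
orientation: [0.868, 1.395, -0.864]
contact_force: [0.1, 0.9, 3.3]
grip_width: 0.015
```

Run:
```python
from h import *
o=get_obs();print(o["tcp_pos"],o["clock"],o["contact_force"],o["grip_width"])
im=snap("wrist","k")
c=im[0:300,100:400];cv2.imwrite('pics/k.png',cv2.resize(c,None,fx=2,fy=2,interpolation=cv2.INTER_CUBIC)[...,::-1])
```

```text
[ 0.51932209 -0.12442477  0.20425947] 9.0 [0.06755433 0.92353845 3.28198743] 0.015022604194893917
```

View pics/k.png

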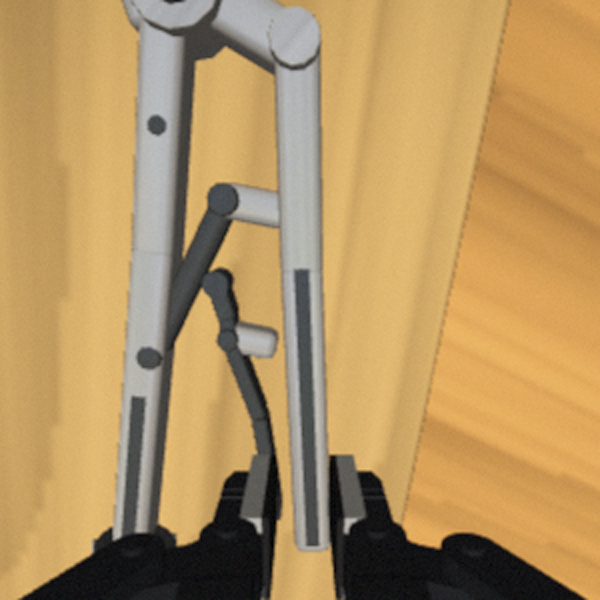

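The lever (265,440) is drawn in, and the link pin (222,197) now sits on the line from (149,358) to (294,38), i.e. near dead centre. I'll draw a little further.

Emit:
servo_tool([
  [0,0,0.001,0,0.65],
  [0,0,0.002,0,0.66],
  [0,0,0.003,0,0.67],
  [0,0,0.004,0,0.68],
  [0,0,0.005,0,0.68],
  [0,0,0.006,0,0.68],
], force=20)

```text
clock: 9.65
tcp_pos: [0.5222, -0.1299, 0.2043]
orientation: [0.868, 1.394, -0.864]
contact_force: [1.8, -1.0, 2.9]
grip_width: 0.0139
```

Run:
```python
from h import *
o=get_obs();print(o["tcp_pos"],o["clock"],o["contact_force"],o["grip_width"])
im=snap("wrist","l")
# dark round pins in crop coords
c=cv2.resize(im[0:300,100:400],None,fx=2,fy=2,interpolation=cv2.INTER_CUBIC)
m=(c.max(2)<95).astype(np.uint8)
n,l,s,ce=cv2.connectedComponentsWithStats(m)
for i in range(1,n):
    if 60<s[i,4]<9000 and s[i,1]<420: print(s[i],ce[i].round())
```

```text
[ 0.52217276 -0.12992854  0.20432833] 9.65 [ 1.77260836 -0.97758369  2.85791429] 0.01394440224459378
[133   0  24   4  71] [145.   1.]
[247  49  46  22 179] [273.  63.]
[123 118  16  18 227] [131. 126.]
[ 280  271   37  275 3131] [298. 405.]
```

The fixed handle has moved away from the pinched pair, so the toggle is over. I'll let go gently, following outward, then rise.

Emit:
servo_tool([
  [0,0,0.001,0,0.6],
  [0,0,0.003,0,0.45],
  [0,0,0.005,0,0.3],
  [0,0,0.008,0,0.176],
  [0,0,0.01,0,0.1],
  [0,0,0.01,0,0.1],
], force=20)

```text
clock: 10.3
tcp_pos: [0.5268, -0.1394, 0.2042]
orientation: [0.868, 1.394, -0.865]
contact_force: [0.6, -0.3, -0.2]
grip_width: 0.0384
```

Emit:
servo_tool([
  [-0.02,0,0,0,0.1],
  [-0.05,0,0,0,0.1],
  [-0.1,0,0,0,0.1],
  [-0.13,0.04,-0.04,0,0.1],
  [-0.13,0.08,-0.05,0,0.1],
  [-0.13,0.08,-0.05,0,0.1],
  [-0.13,0.08,-0.05,0,0.1],
])

```text
clock: 11.0
tcp_pos: [0.5768, -0.0579, 0.3343]
orientation: [0.866, 1.396, -0.862]
contact_force: [-0.2, -0.4, 0.4]
grip_width: 0.0382
```

Run:
```python
from h import *
o=get_obs();print(o["tcp_pos"],o["clock"],o["contact_force"],o["grip_width"])
im=snap("wrist","m");t=snap("top","n")
A=cv2.resize(im[0:300,90:430],None,fx=1.55,fy=1.55,interpolation=cv2.INTER_CUBIC)
b0=np.load('pics/b.npy')
z=lambda q:cv2.resize(q[140:240,230:310],None,fx=3,fy=3,interpolation=cv2.INTER_CUBIC)
B=np.vstack([z(b0)[:232],z(t)[:233]])
B=B[:A.shape[0]];A=A[:B.shape[0]]
cv2.imwrite('pics/m.png',np.hstack([A,B])[...,::-1])
```

```text
[ 0.57677828 -0.05788529  0.33427142] 11.0 [-0.16715714 -0.41291876  0.41747833] 0.03819492896096929
```

View pics/m.png

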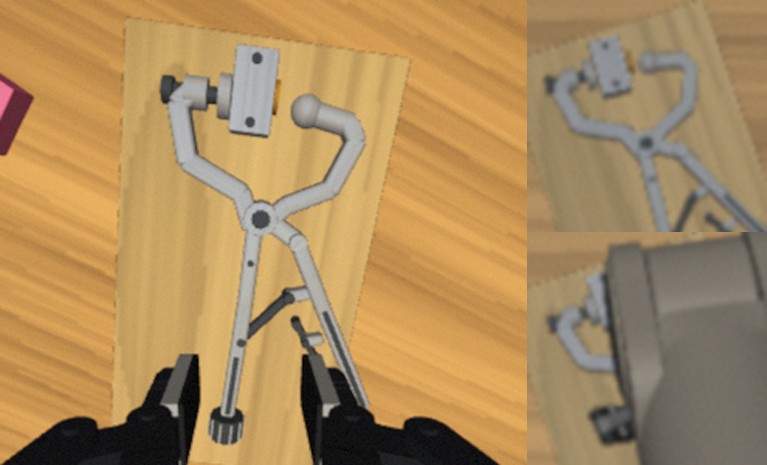

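Run:
```python
from h import *
for fn,box in [('d',(205,40,60+185,58)),('m',(255,45,280,80))]:
    im=np.load(f'pics/{fn}.npy');x0,y0,x1,y1=box
    hsv=cv2.cvtColor(im,cv2.COLOR_RGB2HSV)
    m=(hsv[...,1]>170)&(hsv[...,0]>12)&(hsv[...,0]<28);mm=np.zeros_like(m);mm[y0:y1,x0:x1]=m[y0:y1,x0:x1]
    ys,xs=np.nonzero(mm);print(fn,len(xs),xs.min() if len(xs) else 0,xs.max() if len(xs) else 0,ys.min() if len(ys) else 0,ys.max() if len(ys) else 0)
    for r in ([42,46,50] if fn=='d' else [55,60,65]): print(r,[tuple(v) for v in im[r,(224 if fn=='d' else 258):(244 if fn=='d' else 282)].tolist()])
r=np.load('pics/m.npy')
print("pad/block row62",[sum(v)//3 for v in r[62,228:262].tolist()])
o=get_obs();K=camera_params("wrist")["mtx"]
```

```text
d 97 229 237 40 53
42 [(156, 159, 163), (160, 161, 166), (164, 165, 167), (154, 151, 153), (110, 103, 97), (118, 83, 31), (154, 105, 32), (157, 108, 35), (157, 105, 31), (163, 113, 36), (168, 118, 36), (171, 118, 40), (156, 107, 29), (111, 75, 24), (148, 117, 67), (201, 163, 96), (198, 163, 95), (201, 164, 98), (171, 146, 105), (127, 120, 115)]
46 [(160, 162, 164), (162, 166, 168), (161, 162, 167), (153, 154, 154), (106, 104, 102), (90, 64, 37), (120, 81, 25), (116, 75, 20), (121, 81, 27), (128, 82, 22), (139, 97, 29), (144, 98, 32), (137, 91, 23), (111, 73, 22), (147, 115, 66), (200, 165, 95), (203, 166, 99), (172, 140, 91), (125, 113, 99), (123, 121, 115)]
50 [(158, 164, 165), (158, 162, 165), (162, 167, 169), (157, 158, 157), (112, 106, 105), (56, 52, 48), (87, 70, 51), (148, 117, 71), (173, 141, 80), (161, 123, 66), (132, 91, 43), (106, 70, 18), (111, 73, 20), (91, 60, 19), (143, 112, 61), (201, 165, 99), (201, 166, 100), (183, 149, 94), (130, 113, 87), (106, 101, 96)]
m 48 266 270 52 73
55 [(178, 182, 184), (179, 182, 186), (175, 178, 181), (172, 173, 178), (169, 171, 175), (172
[... 616 characters left out ...]
10), (216, 178, 108), (214, 176, 107), (215, 179, 110), (214, 178, 110), (213, 179, 113), (211, 176, 106)]
65 [(176, 178, 181), (181, 180, 185), (177, 175, 179), (171, 173, 178), (172, 172, 176), (176, 177, 183), (174, 176, 183), (171, 172, 172), (161, 139, 114), (168, 116, 33), (178, 122, 35), (192, 143, 66), (208, 170, 100), (211, 176, 107), (213, 175, 109), (216, 177, 112), (215, 176, 105), (218, 179, 110), (218, 182, 114), (217, 179, 113), (206, 168, 107), (171, 145, 107), (134, 123, 114), (138, 135, 127)]
pad/block row62 [66, 80, 130, 162, 165, 171, 168, 172, 169, 169, 125, 125, 179, 184, 184, 187, 183, 184, 182, 177, 173, 184, 183, 182, 176, 173, 175, 178, 181, 184, 181, 180, 174, 173]
```

Run:
```python
from h import *
o=get_obs();print(o["clock"],o["contact_force"],o["qvel"].round(3));print(hand_in())
```

```text
11.1 [-0.58423699 -0.92687649  0.14018065] [ 0.013 -0.001  0.011  0.007  0.001 -0.001 -0.001]
the job is handed in; nothing more can be done
None
```

I squeezed the handles together until the pliers snapped over centre, and they stayed locked when I let go. I then pinched the release lever until the toggle came back and they sprang open. The job was handed in at 11.1 s, and no verdict is reported.

**Last checks:**
- **Lock:** after I let go, the picture showed them still locked. Measured just before, still gripped, the link pin was about 2.8 mm past centre and the handle flare about 8°.
- **Bushing:** in the last close picture only a flange about 3–4 px (mm) thick stands out, with no sleeve visible behind it, so it looks seated. I judged this from pixels and did not measure the depth. The top camera's view of it was hidden by the arm.
- **End state:** the pliers lie open on the board. The block stands clear of the moving jaw but is still beside, possibly lightly touching, the fixed pad.
- **Robot:** it is clear above the bench and reads about 1 N or less of contact force.

**What did not go cleanly:**
- **Board contact:** the fingertips pressed on the board with about 15 N early in the squeeze, until I raised the tool.
- **Sliding:** the pliers moved a few mm on the board during the work.
- **Strain on the handles and lever:** the grip was capped at 20 N throughout. The actual squeeze and pinch forces could not be read directly.

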